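# Shut the red slip valve under the sliding cover

### The job

On the casting bench, push the loose metal cover of the green valve box along its guides, all the way to the other end of the box, so that the well with the two valves lies fully open. Then push the red valve handle clockwise until it is fully shut, against its stop. Only push with the fingertips: do not lift the cover, leave the blue handle open and leave the other things on the bench where they are.

Things in the scene. Friction and masses are not known exactly. Their poses are not given: they have to be found in the camera images.
- valve_box: Green steel box fixed to the bench, 152 (x) x 480 (y) x 66 mm high; origin under its centre, z up, -x side towards the robot. Its top at y -12 to 240 mm is a closed flat deck. Guide rails to z 76 mm run along y at |x| 69 to 76 mm; end stops of that height begin at y -230 and +230 mm. Pipe stubs, tops at z 40 mm, reach 45 mm beyond its +x face and 12 mm beyond its -x face.
- well (a point): Centre of the open-topped well's floor: box frame x 0, y -117, z 6 mm; axes as the box's. The well is 112 (x) x 210 (y) mm and 60 mm deep. Two brass pipes cross it along x at box y -177 and -87 mm (tops at z 34 mm), each with a quarter-turn valve, one handle red and one blue.
- cover: Loose aluminium plate, 132 (x) x 222 (y) x 6 mm, 0.3 to 0.6 kg, on the box's top between the guides, at first over the well; origin under its centre, axes as the box's. A black upright lug, 70 (x) x 10 (y) mm, stands in its middle, 6 to 24 mm above the underside. Its centre starts near box y -117 mm and meets the far end stop at +119 mm. Slides at a few newtons; nothing holds it down.
- red_handle (a joint): Angle of the red handle (rad): 0 = open, along its pipe, tip to the box's -x; it turns clockwise seen from above to 1.571 = shut, across the pipe, tip to the box's +y, against a stop. Starts within 0 to 0.25. It stays where it is left; about 2.5 N at 50 mm from its axis turns it.
- red_pivot (a point): On the upright axis of the red handle, half-way up the handle, 52 mm above the bench. Which of the two places (box x 25 mm, y -177 or -87 mm) is red and which blue changes. The point turns with the handle: its -x axis points along the handle to the tip.
- red_tip (a point): Outer end of the red handle, 62 mm from its axis, half-way up (52 mm above the bench). The red sleeve covers the outer 44 mm of the handle and is 14 mm wide and 20 mm high (z 42 to 62 mm above the bench).
- blue_handle (a joint): Angle of the blue handle, the same kind of valve in the other place of the well; it starts open, within 0 to 0.15, and must stay open.
- blue_tip (a point): Outer end of the blue handle, made like the red one.
- mould: Loose white plaster mould block, 130 x 130 x 50 mm, with a round hollow, behind the box; origin under its centre. Leave alone.
- brush: Loose brush with a wooden handle, 190 mm long, lying in front of the box (robot's side). Leave alone.
- bowl: Loose aqua bowl, 150 mm across, 65 mm high; origin under its centre. Leave alone.
- jug: Loose steel jug with a handle, 120 mm across, 150 mm high; origin under its centre. Leave alone.
- cup: Loose green cup, 80 mm across, 100 mm high; origin under its centre. Leave alone.
- mallet: Loose rubber-headed mallet, 260 mm long, lying down. Leave alone.
- jar: Loose white jar with a blue cap, 70 mm across, 110 mm high; origin under its centre. Leave alone.

How it is judged:
By the outcome, as a careful person would: the job done as asked, in the order asked, and still so for the second after the job is handed in, with the robot touching nothing.
It also fails if it takes over 53 s, if anything falls off the work surface, if the arm or the gripper's body presses on something with over 40 N, if the wrist force passes 120 N, or if a joint passes its speed limit or range.

### The arm

A 6-joint arm with a two-finger parallel gripper is mounted at the origin on the work surface. World frame = base frame: x ahead of the robot, y to its left, z up, the work surface at z = 0. Lengths are in m, angles in rad, forces in N, time in s.
With the tool pointing down it reaches from about 0.3 to 0.875 m from the base axis. Payload 6.4 kg.
Tool frame: the origin (TCP) lies midway between the tips of the shut fingers; the grasp point (between the pads) lies 19 mm behind it; z points along the fingers, y is the line along which they close (so a half turn about z gives the same grasp; the last joint's range is limited). The gripper opens to 85 mm and grips with 20 to 120 N. Pads are 22 mm wide; open, the fingers measure 114 mm over their backs; the gripper's body (76 mm by 85 mm) begins 54 mm behind the grasp point. The pads swing forward as they close: fully open they stand 13 mm farther back than shut.
Start: joints at [-1.373, 0.181, 1.607, -0, 1.354, -0.206], TCP at [0.226, -0.529, 0.231] pointing down, gripper open.
Joint ranges: [-2.99, 2.99], [-0.89, 2.07], [0.3, 2.58], [-1.14, 4.28], [0, 2.63], [-3.12, 3.12]. Speed limits (rad/s): [2.57, 2.57, 3.01, 3.14, 3.14, 3.14].

### API

Orientations are given as a unit quaternion [w, x, y, z].
In Python, from bench import sensors, vision, ctrl gives the robot as it stands.
- The arm moves only by the tool carry_out, never from a script. Its argument "deltas" is text: rows parted by semicolons, each of 7 numbers parted by spaces: the shift along the tool's x, y, z in mm, then the turn, a rotation vector about the tool's x, y, z in rad, then the closure, from 0 (fully open) to 1 (shut). In form: tx ty tz ax ay az claw; .... A call has 1 to 12 rows; each row is the pose to reach, as a shift and turn from the pose commanded when the call began, along the tool's axes at that moment; what a row does not reach only later rows make up. A row lasts 1/8 s, in which the tool goes at most 62.5 mm and 10.7 degrees, less where a joint would pass 70% of its speed; a pose out of reach is approached as far as the arm can. A call with a gripper value outside its range is refused whole. The fingers move at their own pace and stop on an object; the grip force is fixed at half the most. Time passes only in rows, so rows that repeat a pose let the fingers close. It gives the time, the measured TCP pose, the force, the opening and the grip force at its end, in the units of the state.
- sensors.get_obs(): the state, without advancing time (a new reading comes with each control period).
- vision.camera(name): name is "scene" or "side" or "wrist"; returns the picture (400x640x3 uint8, blue, green, red); there is no depth.
- vision.camera_model(name): a dict with "K" (3x3 intrinsics, pixels), "k1" (the pictures are not rectified: a ray, as slopes to the right and down, at radius r is drawn at 1 + k1 r^2 times it, then the intrinsics apply), "extrinsics" (4x4, takes a point from world to camera coordinates); the wrist camera has in their place "hand_eye" (4x4, takes a point from camera to tool coordinates, whose origin is the TCP and whose axes are the flange's). Camera axes: x right, y down, z forward; pixel columns grow to the right and rows downward; lengths in m; the calibration is good to about 2 mm. A picture is of the moment at which its call begins: read the wrist's pose just before it. camera_model takes no time and is no camera call.
- ctrl.hand_in(): hands the job in; it is judged then, once.
The state is a dict: "time_s": time; "q": joint angles; "dq": joint speeds; "joint_efforts": joint torques, N m; "eef_pos": TCP position; "eef_rot": TCP orientation; "wrist_force": force on the tool from outside, world axes, zero at the start; "torque": the same for the moment, N m; "opening": opening from 0.0 (shut) to 1.0 (fully open); "grasp_force": force on a finger pad.
Only numpy, scipy, OpenCV 4.12 (cv2) and the standard library are available. Lean on these libraries where they do the work, as an engineer would, in place of code of your own. Each camera call takes 0.05 s, during which the arm holds its last target. There are 200 camera calls.

## Working session

There is one attempt and no reset: what is moved stays moved. The work goes in short steps, Python scripts to look and compute and a tool call to move; the robot and the scene stay as the last step left them, time stands still between calls to the robot, and variables do not carry over. Pictures are saved under pics/ and viewed, at most 10 in all, crops included, and the job is handed in when it is done.

Besides the shell and the picture viewer there is one more tool, called after "Call:" by a JSON object that holds its "api" and its "payload", one argument or row to a line. carry_out: Moves the arm, as the interface text tells. Its arguments: {"type":"object","properties":{"deltas":{"type":"string"}},"required":["deltas"]}

```bash
mkdir -p pics; python3 - <<'E'
from bench import sensors, vision, ctrl
import cv2,numpy as np
np.set_printoptions(precision=4,suppress=True)
o=sensors.get_obs();print(o)
for n in ("scene","side"):
    cv2.imwrite(f"pics/{n}0.png",vision.camera(n)); print(vision.camera_model(n))
print(vision.camera_model("wrist"))
E
```

```text
{'time_s': 0.0, 'q': array([-1.3733,  0.1815,  1.608 ,  0.    ,  1.3538, -0.2063]), 'dq': array([ 0.0004,  0.0015, -0.0012,  0.0025, -0.0004,  0.0006]), 'joint_efforts': array([  0.0015, -44.486 , -35.1343,  -0.0002,   0.009 ,  -0.    ]), 'eef_pos': array([ 0.2258, -0.5282,  0.2304]), 'eef_rot': array([-0.0009,  0.9797,  0.2005,  0.    ]), 'wrist_force': array([-0.4302,  0.5445, -0.2485]), 'torque': array([ 0.0088, -0.0221,  0.0431]), 'grasp_force': 0.0, 'opening': 0.999612087323158}
{'K': array([[456.7204,   0.    , 318.6652],
       [  0.    , 456.7204, 208.7933],
       [  0.    ,   0.    ,   1.    ]]), 'k1': -0.13300561167296884, 'extrinsics': array([[ 0.5881,  0.8088, -0.0041, -0.3051],
       [ 0.5715, -0.4191, -0.7055, -0.2595],
       [-0.5723,  0.4126, -0.7087,  1.7812],
       [ 0.    ,  0.    ,  0.    ,  1.    ]])}
{'K': array([[454.0285,   0.    , 318.7524],
       [  0.    , 454.0285, 200.6825],
       [  0.    ,   0.    ,   1.    ]]), 'k1': -0.10690248340486767, 'extrinsics': array([[-0.9945, -0.1045, -0.0071,  0.5008],
       [-0.047 ,  0.506 , -0.8613,  0.0838],
       [ 0.0936, -0.8562, -0.5081,  1.3536],
       [ 0.    ,  0.    ,  0.    ,  1.    ]])}
{'K': array([[310.0925,   0.    , 324.9691],
       [  0.    , 310.0925, 204.463 ],
       [  0.    ,   0.    ,   1.    ]]), 'k1': 0.0070619543497299035, 'hand_eye': array([[-0.0003, -0.9613, -0.2755,  0.0706],
       [ 1.    , -0.0004,  0.0002,  0.0003],
       [-0.0003, -0.2755,  0.9613, -0.1431],
       [ 0.    ,  0.    ,  0.    ,  1.    ]])}
```

View pics/scene0.png

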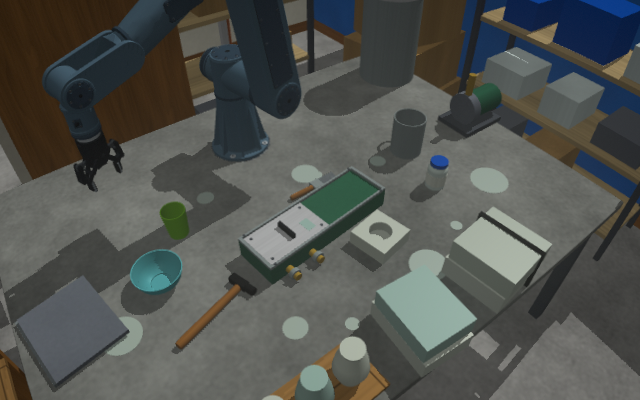

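View pics/side0.png

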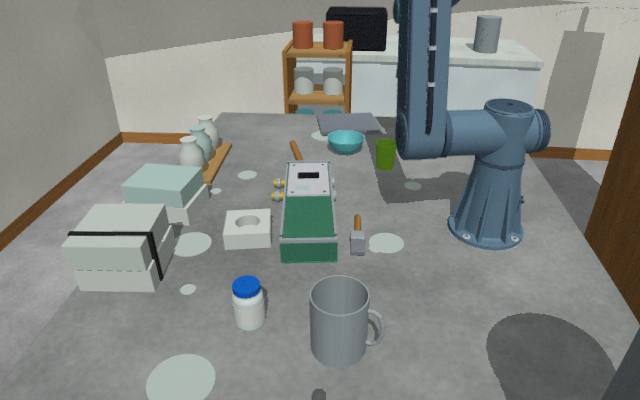

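```bash
python3 - <<'E'
import cv2,numpy as np
a=cv2.imread("pics/scene0.png")[160:290,230:394];b=cv2.imread("pics/side0.png")[155:270,265:375]
a=cv2.resize(a,None,fx=2.8,fy=4.5,interpolation=2) if 0 else cv2.resize(a,None,fx=2.75,fy=2.75,interpolation=2)
b=cv2.resize(b,None,fx=3,fy=3,interpolation=2)
c=np.zeros((360,800,3),np.uint8);c[:a.shape[0],:a.shape[1]]=a;c[:b.shape[0],460:460+b.shape[1]]=b
cv2.imwrite("pics/c.png",c)
E
```

```text
(no output)
```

View pics/c.png

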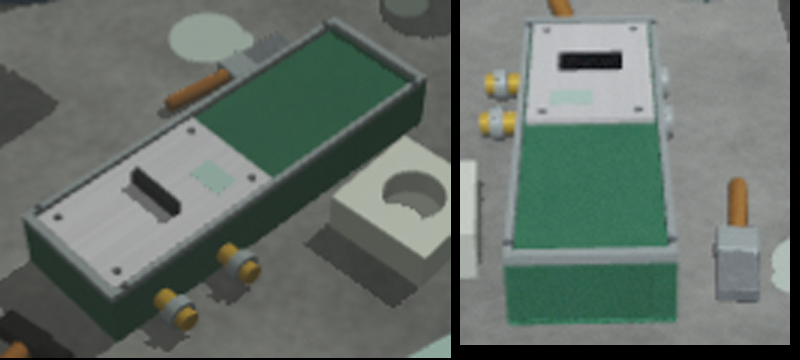

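```bash
cat > h.py <<'E'
import numpy as np,cv2
from scipy.spatial.transform import Rotation as R
from bench import sensors, vision, ctrl
np.set_printoptions(precision=4,suppress=True)
def proj(P,n,E=None):
    m=vision.camera_model(n);E=m["extrinsics"] if E is None else E
    c=np.atleast_2d(P)@E[:3,:3].T+E[:3,3];s=c[:,:2]/c[:,2:];s=s*(1+m["k1"]*(s**2).sum(1,keepdims=True))
    return s@m["K"][:2,:2].T+m["K"][:2,2]
def wristE(o):
    w,x,y,z=o["eef_rot"];T=np.eye(4);T[:3,:3]=R.from_quat([x,y,z,w]).as_matrix();T[:3,3]=o["eef_pos"]
    return np.linalg.inv(T@vision.camera_model("wrist")["hand_eye"])
def box2w(p,P):
    c,s=np.cos(p[2]),np.sin(p[2]);P=np.atleast_2d(P)
    return P@np.array([[c,-s,0],[s,c,0],[0,0,1]]).T+[p[0],p[1],0]
E
python3 - <<'E'
from h import *
from scipy.optimize import least_squares
h=.076;X=.076;Y=.24
P=np.array([[-X,-Y,h],[X,-Y,h],[X,Y,h],[-X,Y,h]])
a=np.array([[25,215],[118,297],[427,78],[332,20]])/2.75+[230,160]
Ps=np.array([[X,Y,h],[-X,Y,h],[X,-Y,h],[-X,-Y,h],[X,Y,0],[-X,Y,0]])
b=(np.array([[504,262],[677,258],[527,20],[656,20],[508,322],[677,318]])-[460,0])/3+[265,155]
f=lambda p:np.r_[(proj(box2w(p,P),"scene")-a).ravel(),(proj(box2w(p,Ps),"side")-b).ravel()]
r=least_squares(f,[.5,0,0],loss='soft_l1');print(r.x,f(r.x).reshape(-1,2))
p=r.x
print("cover lug",box2w(p,[0,-.117,.09]),"pivots",box2w(p,[[.025,-.177,.052],[.025,-.087,.052]]))
# cover edge y from side: crop (525,123),(655,123)
for y in(-.117,-.11): print(proj(box2w(p,[[.066,y+.111,.072],[-.066,y+.111,.072],[.035,y,.09],[-.035,y,.09]]),"side")*3-[3*265-460,3*155])
E
```

```text
[ 0.5392 -0.0249  0.1329] [[-0.5504 -0.5387]
 [-1.3483 -0.334 ]
 [ 0.0783 -2.1257]
 [ 0.8047 -2.5738]
 [-0.3568 -1.7143]
 [ 0.3727 -1.6552]
 [-1.6461 -0.8257]
 [-1.3878 -1.6519]
 [-0.1916  1.3193]
 [-0.0475  1.3761]]
cover lug [[ 0.5547 -0.1409  0.09  ]] pivots [[ 0.5874 -0.197   0.052 ]
 [ 0.5755 -0.1078  0.052 ]]
[[524.0256 119.6195]
 [652.9542 117.006 ]
 [555.2615  53.9541]
 [619.6287  52.6973]]
[[523.7965 123.0331]
 [653.2855 120.4032]
 [555.1722  56.8951]
 [619.8042  55.631 ]]
```

```bash
cat >> h.py <<'E'
def delta(pos,yaw):
    "tool-frame shift (mm) and z turn to world pos, tool x at yaw, pointing down"
    o=sensors.get_obs();w,x,y,z=o["eef_rot"];r=R.from_quat([x,y,z,w])
    c,s=np.cos(yaw),np.sin(yaw);t=R.from_matrix(np.array([[c,s,0],[s,-c,0],[0,0,-1]]))
    print("mm",(r.inv().apply(np.array(pos)-o["eef_pos"])*1000).round(1),"turn",(r.inv()*t).as_rotvec().round(4))
E
python3 - <<'E'
from h import *
p=[.5392,-.0249,.1329]
delta(box2w(p,[0,-.20,.26])[0],.1329+np.pi/2)
E
```

```text
mm [ 432.4 -147.1  -29.2] turn [-0.0012 -0.0013 -1.2999]
```

Call:
{"api": "carry_out", "payload": {
  "deltas": "432 -147 -29 0 0 -1.3 1;432 -147 -29 0 0 -1.3 1;432 -147 -29 0 0 -1.3 1;432 -147 -29 0 0 -1.3 1;432 -147 -29 0 0 -1.3 1;432 -147 -29 0 0 -1.3 1;432 -147 -29 0 0 -1.3 1;432 -147 -29 0 0 -1.3 1;432 -147 -29 0 0 -1.3 1;432 -147 -29 0 0 -1.3 1;432 -147 -29 0 0 -1.3 1"
}}

```text
time_s: 1.48
eef_pos: [0.5644, -0.2252, 0.2601]
eef_rot: [-0.0, 0.66, 0.752, -0.0]
wrist_force: [0.5, -0.7, 1.2]
opening: 0.0
grasp_force: 0.0
```

```bash
python3 - <<'E'
from h import *
o=sensors.get_obs();im=vision.camera("wrist");print(o["time_s"],o["eef_pos"],o["eef_rot"])
p=[.5392,-.0249,.1329]
print(proj(box2w(p,[[-.035,-.122,.09],[.035,-.122,.09],[-.066,-.228,.072],[.066,-.228,.072],[-.066,-.006,.072],[.066,-.006,.072]]),"wrist",wristE(o)))
cv2.imwrite("pics/w1.png",im)
E
```

```text
1.475 [ 0.5644 -0.2252  0.2601] [-0.0002  0.6596  0.7516 -0.0002]
[[289.2256 104.5999]
 [362.0482 104.3764]
 [266.4712 205.35  ]
 [385.1735 205.0047]
 [252.81   -28.759 ]
 [397.7918 -29.2348]]
```

View pics/w1.png

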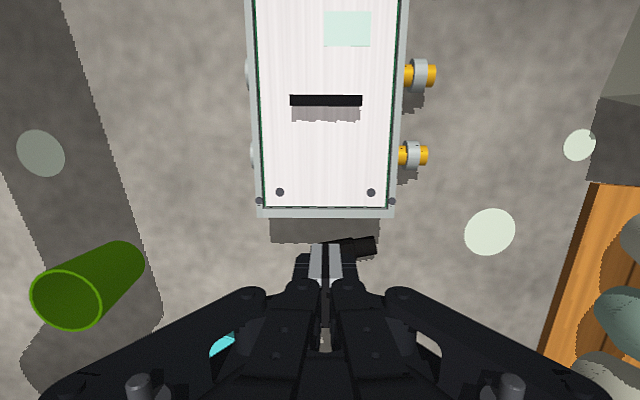

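```bash
python3 - <<'E'
from h import *
p=[.5392,-.0249,.1329]
delta(box2w(p,[0,-.146,.080])[0],.1329+np.pi/2)
E
```

```text
mm [ 55.8   1.3 180.2] turn [-0.0003  0.     -0.0024]
```

Call:
{"api": "carry_out", "payload": {
  "deltas": "56 1 60 0 0 -0.0024 1;56 1 120 0 0 -0.0024 1;56 1 160 0 0 -0.0024 1;56 1 180 0 0 -0.0024 1;56 1 180 0 0 -0.0024 1;66 1 180 0 0 -0.0024 1;76 1 180 0 0 -0.0024 1;86 1 180 0 0 -0.0024 1;96 1 180 0 0 -0.0024 1"
}}

```text
time_s: 2.65
eef_pos: [0.5557, -0.1296, 0.0829]
eef_rot: [0.003, 0.658, 0.753, 0.0]
wrist_force: [1.1, -6.1, 5.1]
opening: 0.0
grasp_force: 3.1
```

```bash
python3 - <<'E'
from h import *
o=sensors.get_obs();im=vision.camera("wrist");print(o["time_s"],o["eef_pos"],o["wrist_force"])
cv2.imwrite("pics/w2.png",im)
p=[.5392,-.0249,.1329]
delta(box2w(p,[0,.103,.080])[0],.1329+np.pi/2)
E
```

```text
2.65 [ 0.5557 -0.1296  0.0829] [ 1.0609 -6.1232  5.0504]
mm [207.4  -1.5   1.9] turn [0.0038 0.0029 0.0033]
```

View pics/w2.png

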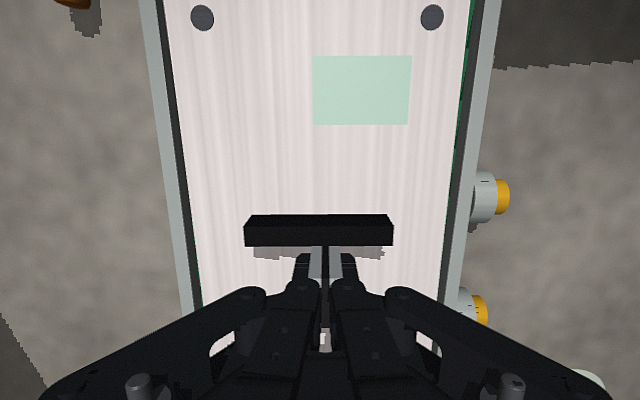

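Call:
{"api": "carry_out", "payload": {
  "deltas": "12 0 -3 0 0 0 1;32 0 -3 0 0 0 1;54 0 -3 0 0 0 1;76 0 -3 0 0 0 1;98 0 -3 0 0 0 1;120 0 -3 0 0 0 1;142 0 -3 0 0 0 1;160 0 -3 0 0 0 1;175 0 -3 0 0 0 1;187 0 -3 0 0 0 1;195 0 -3 0 0 0 1;200 0 -3 0 0 0 1"
}}

```text
time_s: 4.2
eef_pos: [0.5272, 0.0702, 0.0841]
eef_rot: [0.001, 0.657, 0.754, 0.0]
wrist_force: [2.6, -6.9, 3.3]
opening: -0.003
grasp_force: 3.2
```

Call:
{"api": "carry_out", "payload": {
  "deltas": "3 0 0 0 0 0 1;6 0 0 0 0 0 1;9 0 0 0 0 0 1"
}}

```text
time_s: 4.58
eef_pos: [0.5264, 0.077, 0.0841]
eef_rot: [0.002, 0.657, 0.754, -0.001]
wrist_force: [3.2, -20.9, 2.1]
opening: 0.0
grasp_force: 10.3
```

Call:
{"api": "carry_out", "payload": {
  "deltas": "-6 0 0 0 0 0 1;-20 0 0 0 0 0 1;-40 0 -40 0 0 0 1;-80 0 -80 0 0 0 1;-130 0 -110 0 0 0 1;-190 0 -120 0 0 0 1;-250 0 -120 0 0 0 1;-300 0 -120 0 0 0 1;-300 0 -120 0 0 0 1;-300 0 -120 0 0 0 1"
}}

```text
time_s: 5.82
eef_pos: [0.5653, -0.2181, 0.2025]
eef_rot: [-0.001, 0.658, 0.753, 0.0]
wrist_force: [0.5, 0.9, 0.2]
opening: 0.004
grasp_force: 0.0
```

```bash
python3 - <<'E'
from h import *
o=sensors.get_obs();im=vision.camera("wrist");print(o["time_s"],o["eef_pos"],o["wrist_force"])
p=[.5392,-.0249,.1329]
print(proj(box2w(p,[[.025,-.177,.062],[.025,-.087,.062],[-.056,-.222,.066],[.056,-.222,.066],[.056,-.012,.066],[-.056,-.012,.066]]),"wrist",wristE(o)))
cv2.imwrite("pics/w3.png",im)
cv2.imwrite("pics/side1.png",vision.camera("side"))
E
```

```text
5.825 [ 0.5653 -0.2181  0.2025] [0.4658 0.931  0.1528]
[[351.0434 174.1099]
 [353.7129  68.7704]
 [265.2076 221.4026]
 [382.7485 221.5952]
 [397.5247 -38.5865]
 [250.8491 -38.8632]]
```

View pics/w3.png

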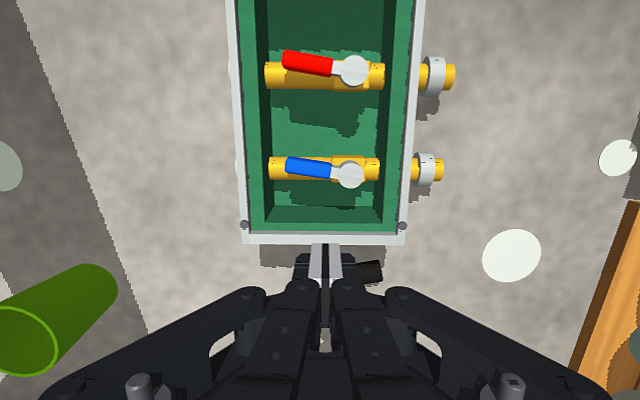

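View pics/side1.png

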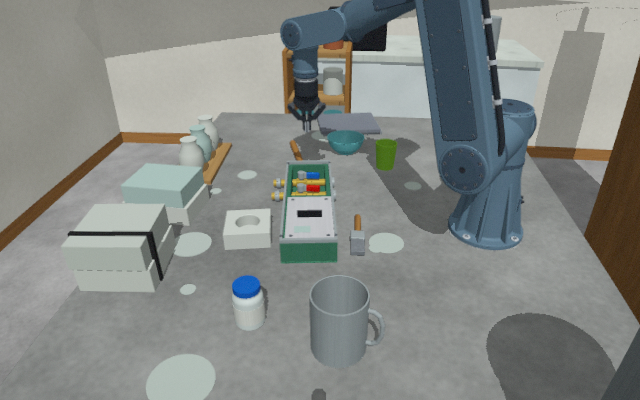

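```bash
cat >> h.py <<'E'
p=[.5392,-.0249,.1329]
def hp(th,gap=0,z=.046,r=.042):
    d=np.array([-np.cos(th),np.sin(th)]);n=np.array([np.sin(th),np.cos(th)])
    q=np.array([.025,-.087])+r*d-(.018+gap)*n
    return box2w(p,[*q,z])[0],p[2]+np.pi/2-th
E
python3 - <<'E'
from h import *
delta(*hp(.15,.02))
P0,y0=hp(.15,.02)
for th in np.r_[.15,.3:1.51:.15,1.571,1.62,1.66]:
    P,y=hp(th);v=P-P0;c,s=np.cos(y0),np.sin(y0)
    print(round(th,2),(np.array([v[0]*c+v[1]*s,v[0]*s-v[1]*c])*1000).round(1),round(y0-y,3))
E
```

```text
mm [ 75.8 -22.6 157. ] turn [-0.0007 -0.0011  0.1538]
0.15 [20.  0.] 0.0
0.3 [26.5 -2.2] 0.15
0.45 [33.2 -3.4] 0.3
0.6 [40.1 -3.6] 0.45
0.75 [46.9 -2.8] 0.6
0.9 [53.5 -1. ] 0.75
1.05 [59.7  1.8] 0.9
1.2 [65.5  5.5] 1.05
1.35 [70.6 10. ] 1.2
1.5 [75.  15.2] 1.35
1.57 [76.8 17.9] 1.421
1.62 [78.  19.9] 1.47
1.66 [78.8 21.5] 1.51
```

Call:
{"api": "carry_out", "payload": {
  "deltas": "40 -12 20 0 0 0.08 1;76 -23 40 0 0 0.15 1;76 -23 90 0 0 0.15 1;76 -23 130 0 0 0.15 1;76 -23 150 0 0 0.15 1;76 -23 157 0 0 0.15 1;76 -23 157 0 0 0.15 1"
}}

```text
time_s: 6.8
eef_pos: [0.5331, -0.1458, 0.0466]
eef_rot: [-0.0, 0.712, 0.702, 0.0]
wrist_force: [-0.4, -0.3, -0.5]
opening: 0.001
grasp_force: 0.0
```

```bash
python3 - <<'E'
from h import *
o=sensors.get_obs();print(o["wrist_force"]);delta(*hp(.15,.02))
cv2.imwrite("pics/w4.png",vision.camera("wrist"))
E
```

```text
[-0.4017 -0.2588 -0.5412]
mm [ 0.7 -0.2  0.6] turn [-0.     -0.0001  0.0036]
```

View pics/w4.png

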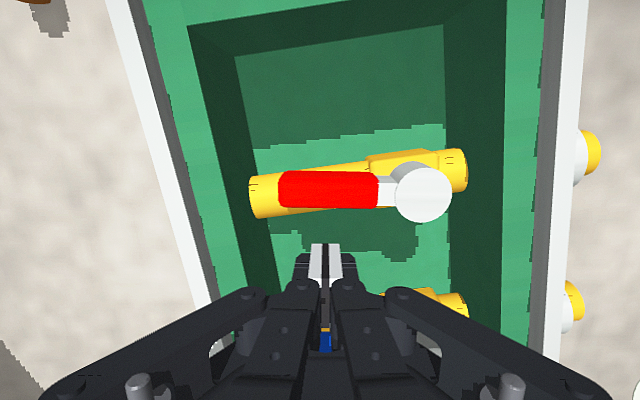

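Call:
{"api": "carry_out", "payload": {
  "deltas": "10 0 0 0 0 0 1;20 0 0 0 0 0 1;26.5 -2 0 0 0 0.15 1;33 -3.5 0 0 0 0.3 1;40 -3.5 0 0 0 0.45 1;47 -3 0 0 0 0.6 1;53.5 -1 0 0 0 0.75 1;59.5 2 0 0 0 0.9 1;65.5 5.5 0 0 0 1.05 1;70.5 10 0 0 0 1.2 1;75 15 0 0 0 1.35 1;77 18 0 0 0 1.42 1"
}}

```text
time_s: 8.35
eef_pos: [0.5517, -0.0695, 0.0467]
eef_rot: [0.0, 0.998, 0.067, -0.0]
wrist_force: [-2.7, -2.9, 1.4]
opening: -0.0
grasp_force: 1.6
```

```bash
python3 - <<'E'
from h import *
delta(*hp(1.571));delta(*hp(1.571,-.006))
cv2.imwrite("pics/w5.png",vision.camera("wrist"))
E
```

```text
mm [ 0.5 -0.8  0.7] turn [0.0007 0.001  0.001 ]
mm [ 6.5 -0.8  0.6] turn [0.0007 0.001  0.001 ]
```

View pics/w5.png

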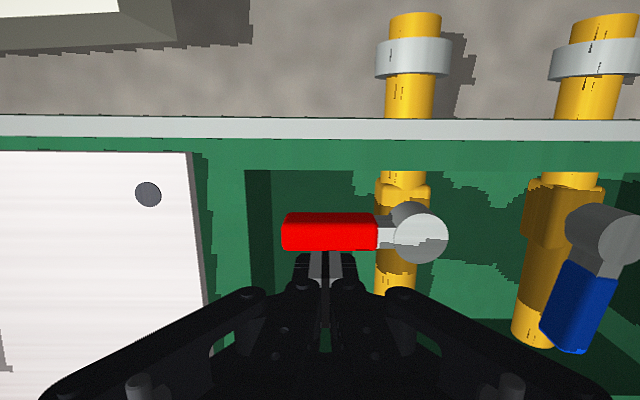

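Call:
{"api": "carry_out", "payload": {
  "deltas": "2 0 0 0 0 0 1;3 0 0 0 0 0 1;4 0 0 0 0 0 1;4 0 0 0 0 0 1"
}}

```text
time_s: 8.9
eef_pos: [0.5522, -0.0692, 0.0464]
eef_rot: [-0.0, 0.998, 0.069, -0.004]
wrist_force: [-17.1, -4.2, 14.1]
opening: 0.001
grasp_force: 8.9
```

Call:
{"api": "carry_out", "payload": {
  "deltas": "-2 0 0 0 0 0 1;-12 0 0 0 0 0 1;-18 0 -5 0 0 0 1;-18 0 -40 0 0 0 1;-18 0 -90 0 0 0 1;-20 0 -150 0 0 0 1;-20 0 -180 0 0 0 1;-20 0 -180 0 0 0 1"
}}

```text
time_s: 9.9
eef_pos: [0.538, -0.0724, 0.23]
eef_rot: [0.001, 0.998, 0.068, 0.003]
wrist_force: [-0.1, 0.3, -0.2]
opening: 0.003
grasp_force: 0.0
```

```bash
python3 - <<'E'
from h import *
o=sensors.get_obs();im=vision.camera("wrist");print(o["time_s"],o["eef_pos"],o["wrist_force"])
q=lambda t,r,y0:[.025-r*np.cos(t),y0+r*np.sin(t),.062]
print(proj(box2w(p,[q(1.571,.0,-.087),q(1.571,.062,-.087),q(1.471,.062,-.087),q(0,.0,-.177),q(.15,.062,-.177),[0,.119,.09],[.066,.008,.072]]),"wrist",wristE(o)))
hs=cv2.cvtColor(im,cv2.COLOR_BGR2HSV);m=((hs[...,0]<5)&(hs[...,1]>220)&(hs[...,2]>90)).astype(np.uint8)
c=max(cv2.findContours(m,0,2)[0],key=cv2.contourArea);print(cv2.minAreaRect(c))
cv2.imwrite("pics/w6.png",im)
E
```

```text
9.9 [ 0.538  -0.0724  0.23  ] [-0.1417  0.2753 -0.1867]
[[364.491  156.5562]
 [302.4871 156.3447]
 [302.8929 162.5374]
 [454.4613 156.7965]
 [438.8857 215.2209]
 [146.0278 186.3578]
 [265.6329 113.2809]]
((325.0, 155.0), (14.0, 42.0), 90.0)
```

View pics/w6.png

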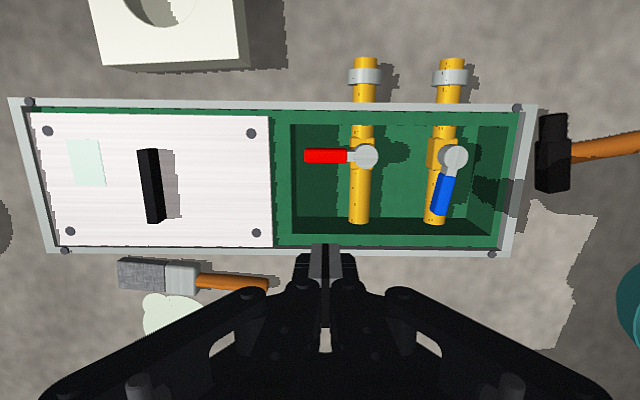

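```bash
python3 - <<'E'
from h import *
im=cv2.imread("pics/w6.png");o=sensors.get_obs();E=wristE(o)
for r in(150,180,210):
    print(r,[tuple(map(int,v)) for v in im[r,14:60:1]][::1]);print([tuple(map(int,v)) for v in im[r,260:300:2]])
for x in(.03,0,-.03):print(proj(box2w(p,[[x,.24,.076],[x,.23,.076],[x,.23,.066],[x,.23,.072],[x,.008,.072],[x,.008,.066],[x,-.012,.066],[x,-.23,.076]]),"wrist",E).round(1).tolist())
E
```

```text
150 [(125, 134, 138), (127, 133, 142), (129, 136, 140), (123, 133, 137), (124, 133, 137), (118, 125, 132), (173, 177, 175), (204, 209, 203), (205, 208, 203), (204, 206, 202), (202, 204, 198), (203, 208, 203), (204, 207, 199), (202, 208, 199), (203, 208, 202), (209, 212, 205), (205, 208, 203), (155, 157, 152), (45, 45, 43), (60, 61, 57), (68, 68, 67), (105, 108, 112), (137, 137, 145), (129, 130, 137), (121, 123, 127), (111, 112, 119), (164, 165, 174), (246, 247, 251), (238, 239, 244), (238, 238, 242), (239, 239, 243), (238, 239, 243), (238, 238, 242), (237, 238, 242), (238, 239, 243), (236, 238, 242), (238, 239, 243), (237, 238, 242), (238, 238, 242), (238, 238, 243), (239, 239, 244), (239, 239, 244), (237, 237, 242), (237, 238, 242), (239, 240, 244), (239, 240, 244)]
[(232, 233, 237), (233, 233, 237), (232, 233, 237), (233, 233, 237), (214, 215, 226), (47, 63, 34), (47, 69, 27), (40, 59, 23), (84, 124, 53), (79, 114, 49), (80, 116, 47), (83, 121, 53), (81, 119, 47), (84, 118, 49), (79, 119, 51), (59, 87, 36), (29, 41, 23), (26, 41, 18), (47, 67, 34), (49, 71, 31)]
180 [(132, 140, 146
[... 1818 characters left out ...]
), (230, 230, 235)]
[(231, 232, 237), (229, 230, 235), (230, 231, 235), (230, 230, 235), (231, 231, 236), (231, 230, 240), (48, 60, 39), (42, 63, 26), (39, 59, 26), (81, 118, 49), (79, 115, 45), (79, 113, 50), (80, 116, 47), (78, 116, 50), (82, 117, 52), (88, 124, 57), (25, 35, 17), (32, 42, 21), (33, 51, 19), (48, 72, 33)]
[[18.2, 149.9], [29.0, 150.0], [38.6, 148.9], [32.9, 149.5], [267.8, 150.7], [268.9, 150.0], [289.5, 150.1], [519.9, 151.8]]
[[26.6, 181.5], [37.2, 181.5], [46.2, 179.5], [40.8, 180.7], [269.3, 181.5], [270.3, 180.3], [290.3, 180.4], [514.5, 183.1]]
[[34.5, 211.3], [44.8, 211.4], [53.4, 208.5], [48.3, 210.2], [270.6, 210.8], [271.6, 209.1], [291.1, 209.2], [509.3, 212.7]]
```

```bash
python3 -c "
from bench import ctrl
print(ctrl.hand_in())"
```

```text
the job is handed in; nothing more can be done
None
```

I pushed the cover to its far end stop, so the well is fully open. I then turned the red handle clockwise to its stop, left the blue handle open, and handed the job in at about 10 s; no verdict came back.

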